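# Press the guarded lever of a specimen press

## Robot

A 6-joint arm with a two-finger parallel gripper is mounted at the origin on a cart in front of the work surface, level with it; the furniture and walls round the work are solid. World frame = base frame: x ahead of the robot, y to its left, z up, the work surface at z = 0. Lengths are in m, angles in rad, forces in N, time in s.
With the tool pointing down it reaches from about 0.425 to 0.95 m from the base axis. Payload 14.7 kg.
Tool frame: the origin (TCP) lies at the very end of the fingers, on their centre line; the grasp point (between the pads) lies manip.grasp_offset behind it (manip.grasp_offset is the distance from the TCP to the grasp point, in m); z points along the fingers, y is the direction in which the jaws open and shut (so a half turn about z gives the same grasp; the last joint's range is limited). The gripper opens to 85 mm and grips with 20 to 120 N. Pads are 22 mm wide; open, the fingers measure 114 mm over their backs; the gripper's body (76 mm by 85 mm) begins 54 mm behind the grasp point. The pads swing forward as they close: fully open they stand 13 mm farther back than shut.
Start: joints at [-0.047, 0.48, 1.596, -0, 1.065, -0.047], TCP at [0.65, 0, 0.231] pointing down, gripper open.
Joint ranges: [-2.75, 2.75], [-0.82, 2.05], [0.23, 2.67], [-1.56, 4.7], [0.09, 2.69], [-2.92, 2.92]. Speed limits (rad/s): [1.89, 1.89, 2.39, 3.01, 3.01, 3.01].

## Interface

Orientations are given as a 3x3 rotation matrix whose columns are the frame's x, y, z axes.
In Python, from plant import manip gives the robot as it stands. The module is installed in compiled form; this text tells all that it offers. Calls block until the motion is done:
- manip.goto(position, orientation): joint-space move of the TCP to a pose.
- manip.move_linear(position, velocity=0.15, rot=None, until_force=None): straight line of the TCP; rot=None keeps the orientation; velocity is the mean speed in m/s. With until_force (N) it stops when the force on the tool has changed by that much, and returns True; else False.
- manip.move_j(angles): joint-space move.
- manip.open() and manip.close(grip_force=None): open the fingers fully, or close them until they stop; grip_force is the grip in N (None keeps the last).
- manip.wait(seconds).
- manip.ik(position, orientation): joint angles nearest the present ones, or None.
- manip.camera(name): name is "scene" or "side" or "wrist"; returns a dict with "img" (384x512x3 uint8, red, green, blue), "camera_matrix" (3x3 intrinsics, pixels), "extrinsics" (4x4, takes a point from world to camera coordinates); the wrist camera has in their place "mount" (4x4, takes a point from camera to tool coordinates, whose origin is the TCP and whose axes are the flange's). Camera axes: x right, y up, looking along -z (the intrinsics and any distortion apply to the point x, -y, -z); pixel columns grow to the right and rows downward; lengths in m; the calibration is good to about 2 mm. A picture is of the moment at which its call begins: read the wrist's pose just before it. There is no depth.
A pose or a line that the arm cannot do raises manip.MotionError and nothing moves.
- manip.job_done(): hands the job in, once; it reports no verdict.
Readings, each from a call of its own:
- manip.read_time(): time.
- manip.read_joint_positions(): joint angles.
- manip.read_joint_velocities(): joint speeds.
- manip.read_effort(): joint torques, N m.
- manip.read_tcp_pos(): TCP position.
- manip.read_tool_rot(): TCP orientation.
- manip.read_contact_force(): force on the tool from outside, world axes, zero at the start.
- manip.read_ft_torque(): the same for the moment, N m.
- manip.read_gripper_width(): opening from 0.0 (shut) to 1.0 (fully open).
Only numpy, scipy, OpenCV 4.12 (cv2) and the standard library are available. Lean on these libraries where they do the work, as an engineer would, in place of code of your own. Each camera call takes 0.05 s, during which the arm holds its last target.

## Task

Level the mounted specimen in the hand press: with the fingers closed, push the shutter on top of the yellow guard fully open by its black lug, then reach down through the window and press the red pad of the lever down to its stop, without forcing it, and finish while still holding it down there. Do not touch the yellow guard with its rails, posts and panels, do not grasp or lift anything, and leave the loose things in front of the press where they stand.

Things in the scene. Friction and masses are not known exactly. Their poses are not given: they have to be found in the camera images.
- press: Fixed grey hand press under a yellow guard, standing on the worktop. Origin: underside of its base, on the worktop. x points to the back of the press (away from the robot at yaw 0), y to its left, z up. Base 190 mm in x (from x = -80 to +110) by 250 mm in y (-125 to +125). All offsets below are in this frame; its position and yaw differ from run to run.
- guard: Fixed yellow guard of the press, same origin and axes as press. Top plate 150 mm (x) by 250 mm (y), 4 mm thick, its top 140 mm above the worktop; four corner posts; clear side panels at the front, left and right. Two steel rails of the shutter run along y on the plate at x = -56 and +56 mm, 6 mm wide, tops at 146 mm. Must not be touched.
- window (a point): Centre of the square window in the guard's top plate, at the plate's top face: x = 0, y = -55 mm, z = 140 mm in the frame of the press. The window is 90 mm by 90 mm, with edges along x and y.
- shutter (a joint): Position in m of the aluminium shutter plate that slides on top of the guard along the press's +y: 0 closed (covers the window), 0.105 fully open at its end stop (window wholly free). It starts 0 to 0.03 open, stays where it is left, and moves with about 2 N. The plate is 104 mm (x) by 100 mm (y), its top 144 mm above the worktop.
- lug: Upright black lug on the shutter, moves with it: a plate 50 mm wide in x, 5 mm thick in y, 28 mm tall, braced by two sloping ribs on its +y side (they reach 18 mm to +y). Origin: middle of its foot, at x = 0, z = 144 mm; its axes are those of the press. Its flat pushing face looks to -y, 2.5 mm from the origin. With the shutter fully open it lies at y = +80 mm in the frame of the press.
- lever (a joint): Angle in rad of the sprung lever under the window: 0 at rest, 0.28 at its stop. It springs back when let go. Pressing the pad takes about 2.5 N at first and about 6 N at the stop; the lever drives a ram on to the specimen.
- pad: Round red push pad, 30 mm across and 12 mm thick, on the front end of the lever under the window. Origin: middle of its top face. At rest it lies at x = 0, y = -55 mm, z = 130 mm in the frame of the press (10 mm below the window's top face), under the closed shutter; its middle goes straight down by 25 mm to z = 105 mm at the stop, while the pad tips 16 degrees towards the front, so that a flat fingertip on it ends about 3 mm higher (the hinge lies 88 mm behind the pad).
- green_specimen: Loose green cylinder (mounted specimen), 30 mm across, 23 mm tall, in front of the press. Origin: centre of its underside. Bystander.
- cream_specimen: Loose cream cylinder (mounted specimen), 26 mm across, 16 mm tall, in front of the press. Origin: centre of its underside. Bystander.
- dropper: Loose brown dropper bottle with a black tip, 33 mm across, 106 mm tall, in front of the press. Origin: centre of its underside. Bystander.

How it is judged:
By the outcome, as a careful person would: the job done as asked, in the order asked, and still so for the second after the job is handed in, while the arm keeps its last pose, push and grip.
It also fails if it takes over 38 s, if anything falls off the work surface, if the arm or the gripper's body presses on something with over 40 N, if the wrist force passes 120 N, or if a joint passes its speed limit or range.

## Working session

There is one attempt and no reset: what is moved stays moved. The work goes in short steps, each a Python script; the robot and the scene stay as the last script left them, time stands still between calls to the robot, and variables do not carry over. Pictures are saved under pics/ and viewed, and the job is handed in when it is done.

```bash
mkdir -p pics; ls
python3 - <<'E'
from plant import manip
import cv2,numpy as np
for n in ["scene","side","wrist"]:
    c=manip.camera(n); cv2.imwrite(f"pics/{n}0.png",c["img"][:,:,::-1]); np.savez(f"pics/{n}0.npz",**c)
    print(n,{k:np.round(v,4).tolist() for k,v in c.items() if k!="img"})
print(manip.read_tcp_pos(),manip.read_tool_rot(),manip.read_time(),manip.grasp_offset)
E
```

```text
pics
scene {'camera_matrix': [[487.3217, 0.0, 250.7543], [0.0, 487.3217, 190.3776], [0.0, 0.0, 1.0]], 'extrinsics': [[0.5997, -0.8, 0.0185, -0.3265], [0.6083, 0.4708, 0.6391, -0.3903], [-0.52, -0.372, 0.7689, -0.7768], [0.0, 0.0, 0.0, 1.0]]}
side {'camera_matrix': [[491.1854, 0.0, 251.4498], [0.0, 491.1854, 188.0377], [0.0, 0.0, 1.0]], 'extrinsics': [[0.9993, 0.0368, -0.0047, -0.5653], [-0.0206, 0.6561, 0.7544, -0.0869], [0.0308, -0.7538, 0.6564, -0.9906], [0.0, 0.0, 0.0, 1.0]]}
wrist {'camera_matrix': [[280.1142, 0.0, 248.7672], [0.0, 280.1142, 194.659], [0.0, 0.0, 1.0]], 'mount': [[0.0003, 0.9448, 0.3277, 0.0858], [1.0, -0.0002, -0.0003, 0.0002], [-0.0002, 0.3277, -0.9448, -0.1403], [0.0, 0.0, 0.0, 1.0]]}
[6.49695505e-01 4.01068211e-05 2.30819441e-01] [[-2.93843221e-05  9.99999573e-01 -9.23197855e-04]
 [ 9.99999998e-01  2.94365391e-05  5.65473776e-05]
 [ 5.65745292e-05 -9.23196191e-04 -9.99999572e-01]] 0.15 0.0187
```

View pics/scene0.png

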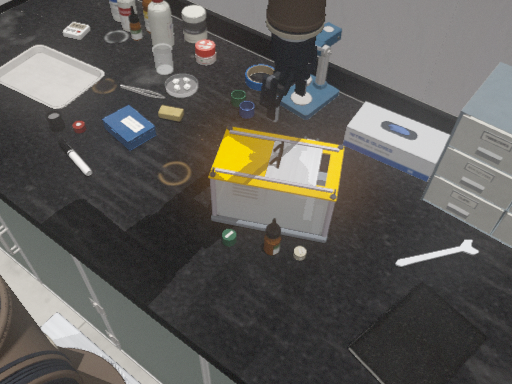

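View pics/side0.png

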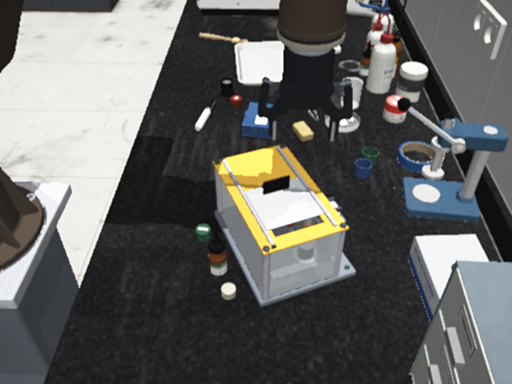

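View pics/wrist0.png

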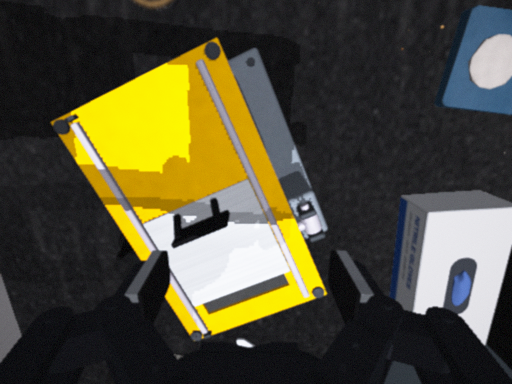

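```bash
cat > h.py <<'E'
import numpy as np,cv2
def camT(c,p=None,R=None):
    """returns cam-to-world R,t"""
    if 'mount' in c:
        M=np.eye(4);M[:3,:3]=R;M[:3,3]=p; T=M@c['mount']
    else: T=np.linalg.inv(c['extrinsics'])
    return T
def ray(c,T,uv):
    K=c['camera_matrix']; d=np.array([(uv[0]-K[0,2])/K[0,0],-(uv[1]-K[1,2])/K[1,1],-1.]); return T[:3,3],T[:3,:3]@d
def onz(c,T,uv,z):
    o,d=ray(c,T,uv); return o+d*(z-o[2])/d[2]
def proj(c,T,P):
    q=np.linalg.inv(T)@np.r_[P,1]; K=c['camera_matrix']; return np.array([K[0,2]+K[0,0]*q[0]/-q[2],K[1,2]+K[1,1]*-q[1]/-q[2]])
E
python3 - <<'E'
from h import *
p=np.array([6.49695505e-01,4.01e-05,2.30819e-01]);R=np.array([[0,1,-9.2e-4],[1,0,0],[0,-9.2e-4,-1]])
for n in ["wrist","side","scene"]:
    c=dict(np.load(f"pics/{n}0.npz")); T=camT(c,p,R); hsv=cv2.cvtColor(c["img"],cv2.COLOR_RGB2HSV)
    m=cv2.inRange(hsv,(18,150,90),(34,255,255)); 
    m=cv2.morphologyEx(m,cv2.MORPH_OPEN,np.ones((2,2)))
    nn,l,s,_=cv2.connectedComponentsWithStats(m)
    pts=[]
    for i in range(1,nn):
        if s[i,4]>60: print(n,s[i]); pts.append(np.argwhere(l==i)[:,::-1])
    h=cv2.convexHull(np.vstack(pts).astype(np.int32))
    for e in range(3,20):
        a=cv2.approxPolyDP(h,e,True)
        if len(a)<=4: break
    a=a[:,0]
    P=np.array([onz(c,T,u,.14) for u in a])
    print(e,a.tolist(),np.round(P[:,:2],4).tolist(),"sides",np.round(np.linalg.norm(P-np.roll(P,-1,0),axis=1),3))
    im=c["img"][:,:,::-1].copy(); 
    x0,y0=np.maximum(a.min(0)-20,0);x1,y1=a.max(0)+40
    cr=cv2.resize(im[y0:y1,x0:x1],None,fx=3 if n!="wrist" else 1.8,fy=3 if n!="wrist" else 1.8,interpolation=cv2.INTER_CUBIC); print("crop",x0,y0,cr.shape);cv2.imwrite(f"pics/{n}_crop.png",cr)
E
```

```text
wrist [   52    38   276   299 24769]
wrist [  60  130   92  132 2084]
wrist [166 285  34  51 606]
8 [[327, 295], [190, 335], [52, 122], [217, 38]] [[0.7279, -0.1001], [0.5878, -0.1514], [0.4922, 0.0673], [0.6266, 0.127]] sides [0.149 0.239 0.147 0.249]
crop 32 18 (643, 603, 3)
side [236 147  61  44 888]
side [283 148  41  51 357]
side [215 162  54  89 819]
5 [[323, 194], [262, 250], [215, 165], [288, 148]] [[0.6926, -0.0227], [0.5885, -0.1567], [0.4958, 0.053], [0.6339, 0.111]] sides [0.17  0.229 0.15  0.146]
crop 195 128 (486, 504, 3)
scene [234 128 105  20 339]
scene [ 213  130   62   47 1911]
scene [324 150  21  47 553]
scene [209 173 125  29 874]
6 [[344, 150], [333, 201], [209, 178], [234, 128]] [[0.7148, -0.1083], [0.5851, -0.1591], [0.4867, 0.0612], [0.6275, 0.1101]] sides [0.139 0.241 0.149 0.235]
crop 189 108 (399, 585, 3)
```

View pics/scene_crop.png

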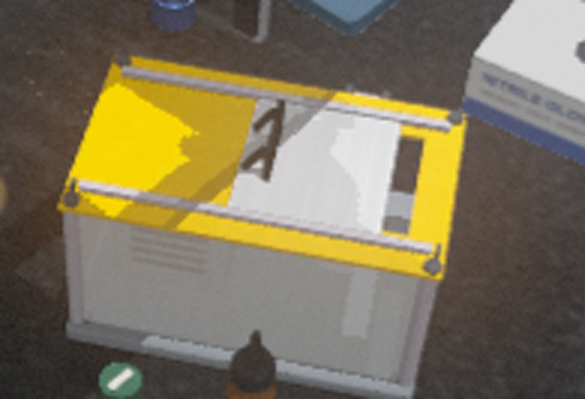

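View pics/side_crop.png

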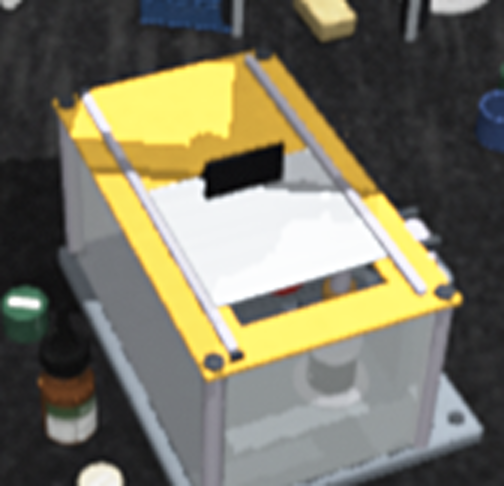

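View pics/wrist_crop.png

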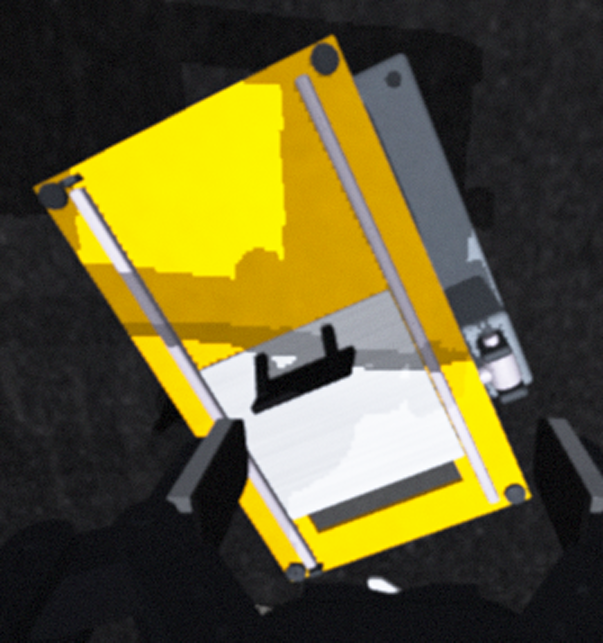

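```bash
cat > fit.py <<'E'
from h import *
p=np.array([6.49695505e-01,4.01e-05,2.30819e-01]);R=np.array([[0,1,-9.2e-4],[1,0,0],[0,-9.2e-4,-1]])
px={'scene':[(226.3,127),(209.7,178),(335.7,200.7),(344.7,146.3)],'side':[(286,145.7),(213,161.7),(264,254.7),(349,227.3)],'wrist':[(217,38),(51.4,121.9),(193,339),(325.9,294)]}
L=np.array([[75,125],[-75,125],[-75,-125],[75,-125]])/1000
def proc(W):
    c=W.mean(0);A=W-c; th=np.arctan2((L[:,0]*A[:,1]-L[:,1]*A[:,0]).sum(),(L*A).sum()); 
    Rm=np.array([[np.cos(th),-np.sin(th)],[np.sin(th),np.cos(th)]]); return c,th,Rm,A-L@Rm.T
al=[]
if __name__=="__main__":
  for n in px:
    c=dict(np.load(f"pics/{n}0.npz"));T=camT(c,p,R)
    W=np.array([onz(c,T,u,.14)[:2] for u in px[n]]);al.append(W)
    c0,th,Rm,r=proc(W); print(n,c0.round(4),np.degrees(th).round(2),(r*1000).round(1).tolist())
    # shutter near edge, lug (scene/wrist)
    if n=='wrist': pp={'sh':[((293,518),.144),((465,457),.144)],'lugfoot?':[((255,411),.144),((352,371),.144)],'lugtop?':[((263,382),.172),((354,349),.172)]}; f=lambda u:(u[0]/1.8+32,u[1]/1.8+18)
    elif n=='side': pp={'sh':[((217,305),.144),((386,260),.144)],'lugfoot':[((205,197),.144),((284,172),.144)],'lugtop':[((205,165),.172),((284,144),.172)]}; f=lambda u:(u[0]/3+195,u[1]/3+128)
    else: pp={'sh':[((383,235),.144),((400,125),.144)],'lugtop':[((280,100),.172),((268,150),.172)]}; f=lambda u:(u[0]/3+189,u[1]/3+108)
    for k,v in pp.items():
        print(k,[((onz(c,T,f(u),z)[:2]-c0)@Rm*1000).round(1).tolist() for u,z in v])
  c0,th,Rm,r=proc(np.mean(al,0));print(c0,np.degrees(th),(r*1000).round(1).tolist())
E
python3 fit.py
```

```text
scene [ 0.6053 -0.0204] 24.58 [[-1.6, 0.5], [2.4, -1.9], [-0.3, 2.5], [-0.5, -1.2]]
sh [[-50.7, -83.1], [49.6, -81.8]]
lugtop [[26.0, -1.1], [-20.7, -1.5]]
side [ 0.6105 -0.0219] 23.71 [[1.3, -4.2], [-0.4, 0.6], [-0.3, 0.3], [-0.6, 3.3]]
sh [[-51.1, -80.8], [49.2, -83.8]]
lugfoot [[-23.5, 1.9], [28.4, 5.0]]
lugtop [[-25.4, -1.9], [23.9, -1.6]]
wrist [ 0.6089 -0.0154] 23.75 [[-0.6, -2.3], [1.8, -1.5], [0.0, 3.2], [-1.2, 0.6]]
sh [[-49.7, -81.5], [51.4, -82.8]]
lugfoot? [[-36.7, -14.2], [18.1, -13.8]]
lugtop? [[-12.4, 8.2], [30.7, 6.3]]
[ 0.60822837 -0.01924105] 24.012352140382678 [[-0.3, -2.0], [1.3, -0.9], [-0.2, 2.0], [-0.7, 0.9]]
```

Run:
```python
from h import *
from plant import manip
c0=np.array([.6082,-.0192]);th=np.radians(24.0)
Rp=np.array([[np.cos(th),-np.sin(th)],[np.sin(th),np.cos(th)]])
R=np.array([[-np.sin(th),np.cos(th),0],[np.cos(th),np.sin(th),0],[0,0,-1.]])
manip.close(20)
w=c0+Rp@[0,-.05]
manip.goto([*w,.30],R)
p=manip.read_tcp_pos();Rr=manip.read_tool_rot()
c=manip.camera("wrist");np.savez("pics/w1.npz",p=p,R=Rr,**c);cv2.imwrite("pics/w1.png",cv2.resize(c["img"][:,:,::-1],(768,576),interpolation=cv2.INTER_CUBIC))
print(p,manip.read_joint_positions(),manip.read_time(),manip.read_gripper_width(),manip.read_contact_force())
```

```text
[ 0.62848865 -0.06470783  0.29969518] [-1.50130355e-01  3.97341719e-01  1.55827919e+00  3.04420026e-04
  1.18691689e+00 -5.66650942e-01] 1.55 -0.001739475489872226 [-0.94494961 -0.56506758  0.7581374 ]
```

View pics/w1.png

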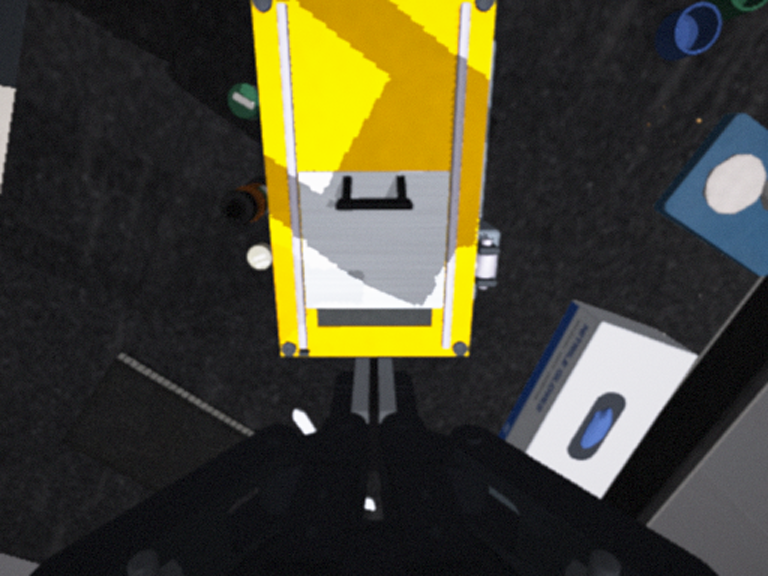

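Run:
```python
from h import *
c=dict(np.load("pics/w1.npz"));T=camT(c,c['p'],c['R'])
c0=np.array([.6082,-.0192]);th=np.radians(24.0)
Rp=np.array([[np.cos(th),-np.sin(th)],[np.sin(th),np.cos(th)]])
for k,u,z in [('FR',(281,357),.14),('BR',(469,357),.14),('Ledge',(253,14),.14),('Redge',(495,14),.14),('winF',(316,326),.14),('winB',(432,326),.14),('shF',(306,308),.144),('shB',(444,308),.144),('shFar',(298,171),.144),('lugF top',(336,208),.172),('lugB top',(412,208),.172),('railF end',(304,350),.146),('railB end',(447,346),.146)]:
    print(k,((onz(c,T,(u[0]/1.5,u[1]/1.5),z)[:2]-c0)@Rp*1000).round(1))
print(proj(c,T,c['p'])*1.5)
```

```text
FR [ -73. -123.]
BR [  77.1 -123.4]
Ledge [-72.6 112.8]
Redge [ 76.2 112.4]
winF [-43.8 -96.1]
winB [ 46.4 -96.3]
shF [-50.  -79.5]
shB [ 54.2 -79.8]
shFar [-49.9  20.1]
lugF top [-22.5  -0.9]
lugB top [25.5 -1.1]
railF end [ -53.2 -113.7]
railB end [  57.9 -110.6]
[371.07178977 383.33682244]
```

```bash
cat >> h.py <<'E'
th=np.radians(24.0)
Rp=np.array([[np.cos(th),-np.sin(th)],[np.sin(th),np.cos(th)]])
Rt=np.array([[-np.sin(th),np.cos(th),0],[np.cos(th),np.sin(th),0],[0,0,-1.]])
c0=np.array([.6082,-.0192])+Rp@[.002,.002]
W=lambda x,y,z:[*(c0+Rp@[x,y]),z]
def loc(p): return np.r_[(np.array(p[:2])-c0)@Rp,p[2]]
E
python3 - <<'E'
from h import *
from plant import manip
def rep(s): print(s,loc(manip.read_tcp_pos()).round(4),(Rp.T@manip.read_contact_force()[:2]).round(2),manip.read_contact_force()[2].round(2),manip.read_time())
manip.move_linear(W(0,-.040,.20),.12,rot=Rt); rep('above')
print(manip.move_linear(W(0,-.040,.153),.08,until_force=6)); rep('down')
print(manip.move_linear(W(0,.055,.153),.05,until_force=10)); rep('push')
c=manip.camera("scene");cv2.imwrite("pics/s2.png",cv2.resize(c["img"][100:250,180:380,::-1],(800,600),interpolation=cv2.INTER_CUBIC))
E
```

```text
above [ 0.0004 -0.0402  0.2006] [-0.11  1.13] -0.59 2.5417
False
down [ 0.0002 -0.0401  0.1531] [1.03 0.18] -0.49 3.275
False
push [-1.00e-04  5.50e-02  1.53e-01] [-0.38  0.6 ] 0.16 5.325
```

View pics/s2.png

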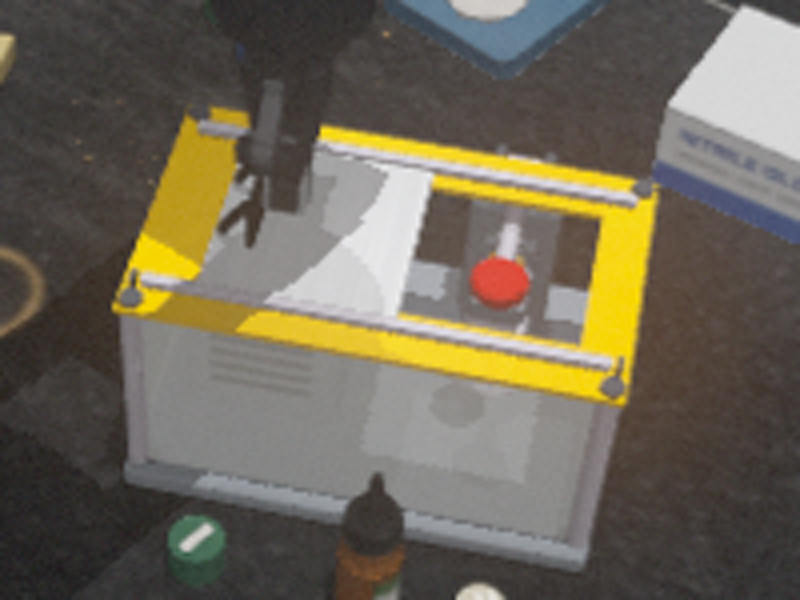

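The shutter is mostly open and the red pad shows in the window at about (500,280) in this crop. Next I push the shutter on to its end stop.

Run:
```python
from h import *
from plant import manip
def rep(s): print(s,loc(manip.read_tcp_pos()).round(4),(Rp.T@manip.read_contact_force()[:2]).round(2),manip.read_contact_force()[2].round(2),manip.read_time())
print(manip.move_linear(W(0,.080,.153),.02,until_force=10)); rep('push')
manip.wait(.2); rep('hold')
q=loc(manip.read_tcp_pos())
manip.move_linear(W(0,q[1]-.03,.153),.08); rep('back')
manip.move_linear(W(0,q[1]-.03,.20),.12)
manip.goto(W(0,-.055,.24),Rt); rep('above pad')
p=manip.read_tcp_pos();Rr=manip.read_tool_rot()
c=manip.camera("wrist");np.savez("pics/w3.npz",p=p,R=Rr,**c);cv2.imwrite("pics/w3.png",cv2.resize(c["img"][:,:,::-1],(768,576),interpolation=cv2.INTER_CUBIC))
for n in ("scene","side"):
    c=manip.camera(n);np.savez(f"pics/{n}3.npz",**c)
    x0,y0=(180,100) if n=="scene" else (190,110)
    cv2.imwrite(f"pics/{n}3.png",cv2.resize(c["img"][y0:y0+150,x0:x0+200,::-1],(800,600),interpolation=cv2.INTER_CUBIC))
```

```text
True
push [-0.      0.0659  0.1529] [-0.44 -4.77] 1.79 6.0667
hold [-0.      0.0659  0.1528] [ 0.54 -4.55] 3.07 6.2667
back [-0.0002  0.0355  0.1528] [-0.7   0.64] 0.26 6.7917
above pad [-0.0006 -0.0557  0.2391] [0.21 0.58] -0.72 7.8167
```

View pics/w3.png

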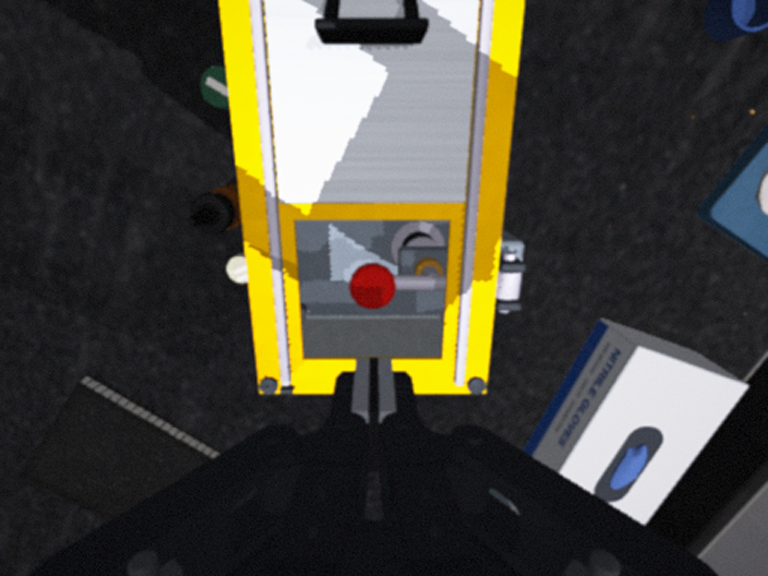

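View pics/scene3.png

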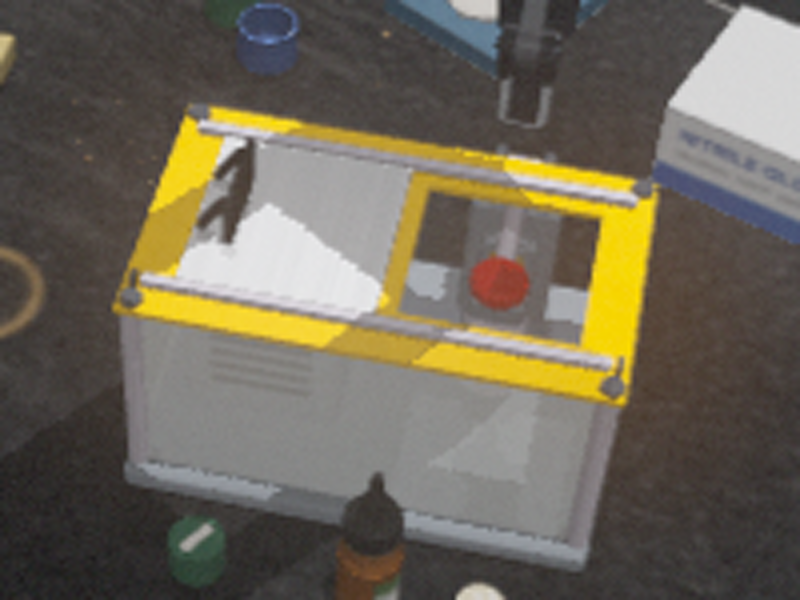

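View pics/side3.png

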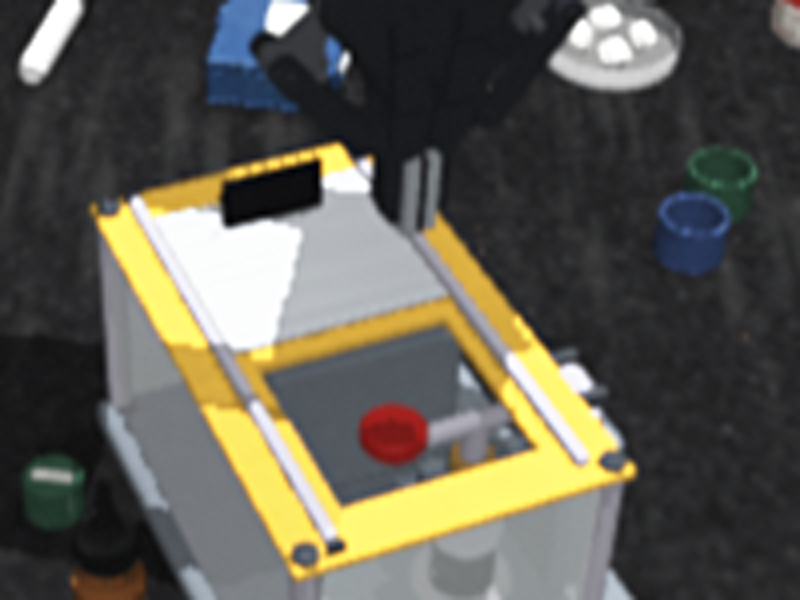

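Run:
```python
from h import *
from plant import manip
c=dict(np.load("pics/w3.npz"));T=camT(c,c['p'],c['R'])
for k,u,z in [('shF',(272,203),.144),('shB',(467,203),.144),('wFR',(303,358),.14),('wBR',(442,358),.14),('wFL',(295,220),.14),('wBL',(449,220),.14),('luglow',(318,40),.144),('luglowB',(427,40),.144)]:
    print(k,(loc(onz(c,T,(u[0]/1.5,u[1]/1.5),z))*1000).round(1))
for n in("w","scene","side"):
    c=dict(np.load(f"pics/{n}3.npz"));T=camT(c,c.get('p'),c.get('R'));h=cv2.cvtColor(c["img"],cv2.COLOR_RGB2HSV)
    m=cv2.inRange(h,(0,150,60),(8,255,255))|cv2.inRange(h,(172,150,60),(180,255,255))
    f=loc(c['p']) if 'p' in c else None
    pr=proj(c,T,np.array(W(0,-.055,.128)));yy,xx=np.mgrid[:384,:512];m[(xx-pr[0])**2+(yy-pr[1])**2>900]=0
    ys,xs=np.nonzero(m);u=(xs.mean(),ys.mean());print(n,u,pr,len(xs),(loc(onz(c,T,u,.128))*1000).round(1))
```

```text
shF [-55.8   0.4 144. ]
shB [ 52.    0.3 144. ]
wFR [-44.7 -97.6 140. ]
wBR [ 43.9 -97.6 140. ]
wFL [-44.4  -9.7 140. ]
wBL [ 43.3  -9.7 140. ]
luglow [-26.8  79.3 144. ]
luglowB [ 26.7  79.2 144. ]
w (np.float64(247.96285714285713), np.float64(190.65428571428572)) [248.71389892 192.44038411] 700 [ -0.7 -53.2 128. ]
scene (np.float64(304.6666666666667), np.float64(170.07142857142858)) [304.40436897 168.45788862] 126 [ -4.2 -56.2 128. ]
side (np.float64(287.87692307692305), np.float64(217.9025641025641)) [288.31815534 215.72640771] 195 [ -2.9 -59.5 128. ]
```

Run:
```python
from h import *
from plant import manip
X,Y=-.001,-.055
def F(n=8):
    a=[]
    for _ in range(n): a.append(manip.read_contact_force()); manip.wait(.01)
    return np.mean(a,0)
manip.move_linear(W(X,Y,.175),.1,rot=Rt)
print(manip.move_linear(W(X,Y,.140),.06,until_force=6))
f0=F();print(loc(manip.read_tcp_pos()).round(4),f0.round(2),manip.read_time())
r=manip.move_linear(W(X,Y,.1145),.02,until_force=10)
f=F()-f0;print(r,loc(manip.read_tcp_pos()).round(4),f.round(2),manip.read_time())
z=.1145
if not r:
  for z in np.arange(.1138,.1025,-.0007):
    manip.move_linear(W(X,Y,z),.01,until_force=8)
    f=F()-f0;print(round(z,4),loc(manip.read_tcp_pos()).round(4),f.round(2),round(manip.read_time(),2))
    if f[2]>9.5 : break
```

```text
False
[-0.0008 -0.0551  0.1403] [ 0.2  -0.25 -0.19] 9.5667
False [-0.001  -0.055   0.1146] [-4.34 -1.32  4.07] 11.0583
0.1138 [-0.001  -0.055   0.1138] [-3.35 -0.68  4.25] 11.38
0.1131 [-0.0009 -0.055   0.1131] [-3.42 -0.98  4.32] 11.69
0.1124 [-0.0009 -0.055   0.1124] [-2.8  -0.54  4.32] 12.01
0.1117 [-0.0009 -0.055   0.1117] [-2.59 -0.31  4.52] 12.32
0.111 [-0.0009 -0.055   0.111 ] [-2.13  0.38  4.73] 12.64
0.1103 [-0.0009 -0.055   0.1103] [-1.28  0.58  4.59] 12.96
0.1096 [-0.0009 -0.055   0.1097] [-0.95  0.82  5.08] 13.28
0.1089 [-0.0009 -0.055   0.109 ] [-0.09  1.5   5.22] 13.59
0.1082 [-0.0008 -0.055   0.1083] [0.11 1.83 5.45] 13.91
0.1075 [-0.0007 -0.055   0.1077] [0.34 2.02 5.43] 14.22
0.1068 [-0.0007 -0.0551  0.107 ] [0.28 2.04 6.48] 14.54
0.1061 [-0.0005 -0.0551  0.1067] [-0.83  2.45 11.39] 14.86
```

Run:
```python
from h import *
from plant import manip
manip.wait(.5)
for _ in range(4): print(loc(manip.read_tcp_pos()).round(4),manip.read_contact_force().round(2)); manip.wait(.1)
for n in ("scene","side"):
    c=manip.camera(n)
    x0,y0=(180,100) if n=="scene" else (190,110)
    cv2.imwrite(f"pics/{n}4.png",cv2.resize(c["img"][y0:y0+150,x0:x0+200,::-1],(800,600),interpolation=cv2.INTER_CUBIC))
print(manip.read_time())
```

```text
[-0.0005 -0.0551  0.1067] [-1.33  1.89 10.99]
[-0.0006 -0.0551  0.1067] [-0.76  2.07 10.94]
[-0.0006 -0.0551  0.1067] [-1.47  2.17 10.49]
[-0.0006 -0.0551  0.1067] [-0.39  1.55 11.34]
15.8583
```

View pics/scene4.png

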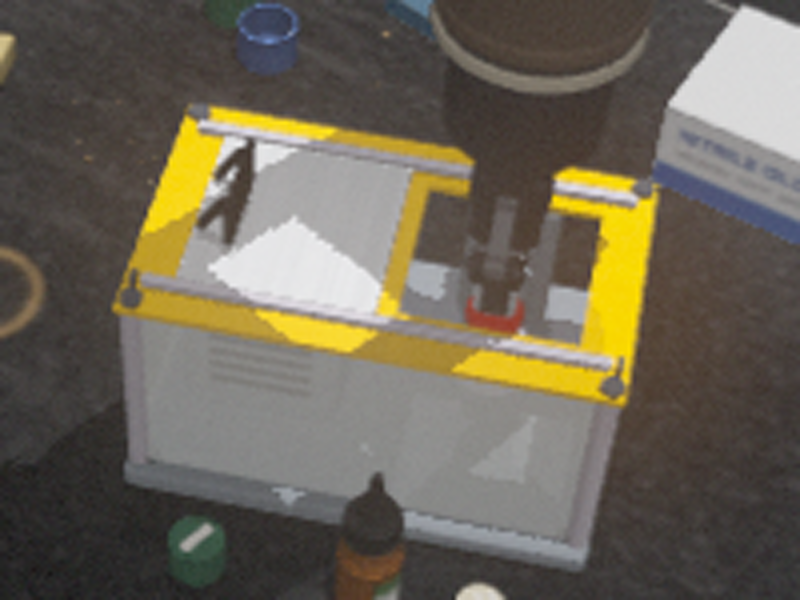

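View pics/side4.png

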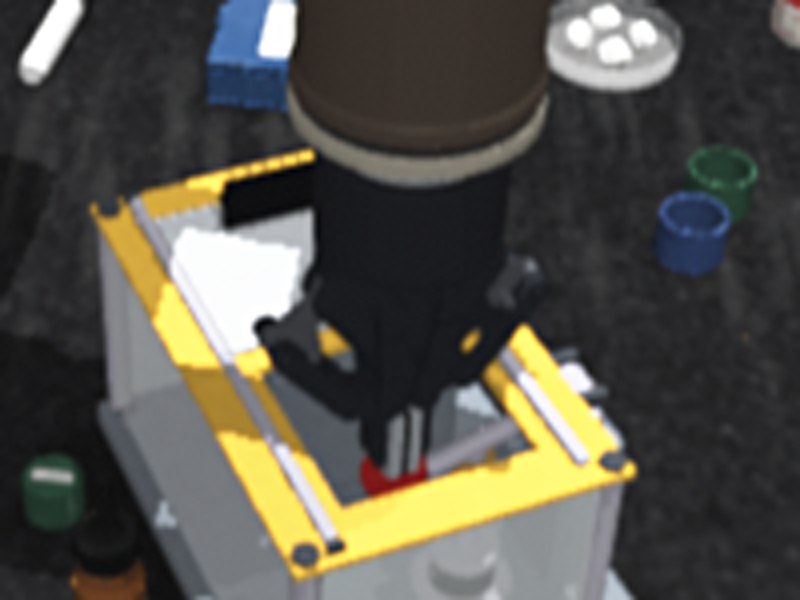

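Run:
```python
from h import *
c=dict(np.load("pics/side3.npz"));T=camT(c)
nrm=np.r_[Rp@[0,1],0];P0=np.array(W(0,-.055,0))
for u in [(257,325),(268,345),(300,375),(345,412),(362,420),(362,465),(425,465),(432,390),(490,335),(545,290),(540,270),(505,300)]:
    o,d=ray(c,T,(u[0]/4+190,u[1]/4+110)); q=o+d*(nrm@(P0-o))/(nrm@d); print(u,(loc(q)*1000).round(1))
for k in [(-.056,-.055,.146),(.056,-.055,.146)]: print(k,(proj(c,T,np.array(W(*k)))-[190,110])*4)
```

```text
(257, 325) [-62.6 -55.  204.4]
(268, 345) [-57.9 -55.  192.3]
(300, 375) [-43.8 -55.  171.2]
(345, 412) [-23.  -55.  142.8]
(362, 420) [-14.9 -55.  135.2]
(362, 465) [-13.9 -55.  107.8]
(425, 465) [ 16.9 -55.   96. ]
(432, 390) [ 17.5 -55.  141. ]
(490, 335) [ 43.  -55.  163.6]
(545, 290) [ 67.3 -55.  180.7]
(540, 270) [ 63.7 -55.  192.7]
(505, 300) [ 48.5 -55.  181.3]
(-0.056, -0.055, 0.146) [271.91237201 427.40757878]
(0.056, -0.055, 0.146) [513.87982689 358.19465851]
```

Run:
```python
from h import *
from plant import manip
print(loc(manip.read_tcp_pos()).round(4),manip.read_contact_force().round(2),manip.read_gripper_width(),manip.read_time())
manip.job_done()
```

```text
[-0.0005 -0.0551  0.1067] [-1.36  2.25 11.25] 0.0020727883832095434 15.8583
the job is handed in; nothing more can be done
```

I pushed the shutter fully open and pressed the red pad down to its stop. I handed the job in at 15.9 s with the fingers shut and still holding the pad down. No verdict was reported.

- **Shutter:** I pushed it by its black lug until the force rose at the end stop. Afterwards the wrist picture put the shutter's edge at y = +0.4 mm (0 expected) and the lug at about y = +79 mm (80 expected).
- **Lever:** The force rose slowly to about 6 N, then jumped to about 11 N within the next 0.7 mm step, with the fingertip at z = 106.7 mm. I took that jump as the stop and went no further. It held steady at about 11 N, roughly 5 N more than the lever needs there.
- **Guard and loose things:** In the side view the gripper's linkages came no closer than about 30 mm to the rails. The dropper and the green specimen appear unmoved in the last pictures. The cream specimen is only partly in view there.
- **Disagreements:** The pad position from the scene and side cameras differed from the stated one by up to about 5 mm, probably because the pad's side shows in those views. The wrist camera agreed to 2 mm. The stop also came about 2 mm lower than the 108–109 mm I expected, which is within the calibration error.

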